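Park the key caddy on its mark by the cabinet

ROBOT

A 6-joint arm with a two-finger parallel gripper is mounted at the origin on the work surface. World frame = base frame: x ahead of the robot, y to its left, z up, the work surface at z = 0. Lengths are in m, angles in rad, forces in N, time in s.
With the tool pointing down it reaches from about 0.275 to 0.85 m from the base axis. Payload 5.2 kg.
Tool frame: the origin (TCP) lies at the centre of the arm's flange, where the gripper is bolted on; the fingertips stand 173 mm ahead of it and the grasp point (between the pads) lies 155 mm ahead of it; z points along the fingers, y is the line along which they close (so a half turn about z gives the same grasp; the last joint's range is limited). The gripper opens to 85 mm and grips with 20 to 120 N. Pads are 22 mm wide; open, the fingers measure 114 mm over their backs; the gripper's body (76 mm by 85 mm) begins 54 mm behind the grasp point. The pads swing forward as they close: fully open they stand 13 mm farther back than shut.
Start: joints at [-1.396, 0.259, 1.535, -0, 1.348, -0.203], TCP at [0.203, -0.511, 0.405] pointing down, gripper open.
Joint ranges: [-3.14, 3.14], [-0.91, 2.08], [0.19, 2.58], [-1.22, 4.36], [0.22, 2.71], [-3.12, 3.12]. Speed limits (rad/s): [2.57, 2.57, 3.14, 3.14, 3.14, 3.14].

INTERFACE

Orientations are given as a unit quaternion [w, x, y, z].
In Python, from bench import state, capture, camera_model, bot, spotter gives the robot as it stands.
- The arm moves only by the tool jog_arm, never from a script. Its argument "targets" is a list of rows, each a list of 3 entries, a list of its own where there are three numbers: the opening, from 0 (shut) to 1 (fully open), then the shift along the tool's x, y, z as a fraction of full scale, then the turn about the tool's z as a fraction of full scale. In form: [[gripper, [dx, dy, dz], yaw], ...]. A call has 1 to 20 rows; each row is the pose to reach, as a shift and turn from the pose commanded when the call began, along the tool's axes at that moment; what a row does not reach only later rows make up. Full scale, the value 1, is 0.3 m for a shift and 45 degrees for a turn. A row lasts 1/8 s, in which the tool goes at most 62.5 mm and 10.7 degrees, less where a joint would pass 70% of its speed; a pose out of reach is approached as far as the arm can. A call with a number of a shift or a turn outside -1 to 1 is refused whole. A call with a gripper value outside its range is refused whole. The fingers move at their own pace and stop on an object; "force" is the grip in N (left out, the last holds). Time passes only in rows, so rows that repeat a pose let the fingers close. It gives the time, the measured TCP pose, the force, the opening and the grip force at its end, in the units of the state.
- state(): the state, without advancing time (a new reading comes with each control period).
- capture(name): name is "scene" or "top"; returns the picture (384x512x3 uint8, red, green, blue); there is no depth.
- camera_model(name): a dict with "intrinsics" (3x3 intrinsics, pixels), "pose" (4x4, takes a point from camera to world coordinates). Camera axes: x right, y up, looking along -z (the intrinsics and any distortion apply to the point x, -y, -z); pixel columns grow to the right and rows downward; lengths in m; the calibration is good to about 2 mm. A picture is of the moment at which its call begins. camera_model takes no time and is no camera call.
- bot.close_job(): hands the job in; it is judged then, once.
Trained networks look in the newest picture that a camera, given by its name, has taken for a name from the list of things; names that differ only in an ending like _2 or _b are one class to them, and where a whole thing is asked for, a point or a joint stands for the part that bears it (a point fixed in the world has none). Each returns a list of dicts, best first, with "conf" (0 to 1); they miss things now and then, are a little off and sometimes report something else, mostly with a low value. They report only what shows in the picture. A call takes as long as a camera call.
- spotter.silhouettes(thing, camera): "mask" (384x512 bool, what is visible of it) and "box" ([left, top, right, bottom] in pixels, round what is visible of it).
The state is a dict: "time_s": time; "joint_positions": joint angles; "joint_velocities": joint speeds; "tau": joint torques, N m; "tool_pos": TCP position; "eef_rot": TCP orientation; "contact_force": force on the tool from outside, world axes, zero at the start; "wrist_torque": the same for the moment, N m; "width": opening from 0.0 (shut) to 1.0 (fully open); "grasp_force": force on a finger pad.
Only numpy, scipy, OpenCV 4.12 (cv2) and the standard library are available. Lean on these libraries where they do the work, as an engineer would, in place of code of your own. Each camera call takes 0.05 s, during which the arm holds its last target. There are 200 camera calls.

TASK

Take the little wheeled oak key caddy (not the footed tray that looks like it) by its upright handle board and push it forward along the ledge until its two tail castors trail straight behind it. Then, all the while rolling and never lifting or tipping it, steer it into the U-shaped iron mark, nose up to the closed end and lined up with the mark, and leave it standing there with both castors still trailing straight.

Things in the scene. Friction and masses are not known exactly. Their poses are not given: they have to be found in the camera images.
- caddy: Oak caddy on 26 mm wheels, 180x110 mm, about 0.6 kg; front wheels fixed. Origin: at ledge height (z=0) under the middle of the handle board; x to its nose (90 mm ahead), y left. Board: upright, flat, 60 mm along x, 20 mm thick along y, free from 56 to 125 mm height. Castors under the ends of a tail bar 63 mm behind. Its twin, a footed tray, has bun feet, no wheels; either may be nearer the robot.
- castor_left (a joint): Swivel of the caddy's left tail castor, pivot 63 mm behind and 43 mm left of the origin; rad, anticlockwise from above positive. 0 = wheel straight behind, towards the tail. Axle 18 mm from the pivot: about 80 mm of straight rolling forward brings it near 0. Free, stops at +/-2.9. From above, fork and wheel show beside the tail bar on the side they trail to.
- castor_right (a joint): The same for the right tail castor, pivot 63 mm behind and 43 mm right of the caddy's origin.
- mark: U of flat dark iron strip, 12 mm wide, set in the ledge (z=0), no obstacle to wheels: closed end bar 170 mm, two legs 190 mm, 146 mm apart inside. Origin: middle of the closed bar's inner edge, where the nose belongs; x points out through the closed end, as the nose must; the legs run to -x, and the caddy's origin belongs 90 mm to -x. (A round iron ring is for the lantern glass.)

How it is judged:
By the outcome, as a careful person would: the job done as asked, in the order asked, and still so for the second after the job is handed in, with the robot touching nothing.
It also fails if it takes over 40 s, if anything falls off the work surface, if the arm or the gripper's body presses on something with over 40 N, if the wrist force passes 120 N, or if a joint passes its speed limit or range.

## Working session

There is one attempt and no reset: what is moved stays moved. The work goes in short steps, Python scripts to look and compute and a tool call to move; the robot and the scene stay as the last step left them, time stands still between calls to the robot, and variables do not carry over. Pictures are saved under pics/ and viewed, at most 10 in all, crops included, and the job is handed in when it is done.

Besides the shell and the picture viewer there is one more tool, called after "Call:" by a JSON object that holds its "name" and its "arguments", one argument or row to a line. jog_arm: Moves the arm, as the interface text tells. Its arguments: {"type":"object","properties":{"targets":{"type":"array","items":{"type":"array"}},"force":{"type":"number"}},"required":["targets"]}

```bash
mkdir -p pics; ls; cat > h.py <<'E'
import numpy as np, cv2
from bench import state, capture, camera_model, bot, spotter
def ray(cam,uv):
    m=camera_model(cam);K=np.array(m["intrinsics"]);T=np.array(m["pose"])
    uv=np.atleast_2d(uv).astype(float)
    d=np.c_[(uv[:,0]-K[0,2])/K[0,0],-(uv[:,1]-K[1,2])/K[1,1],-np.ones(len(uv))]
    return T[:3,3],d@T[:3,:3].T
def at(cam,uv,z=0.):
    o,d=ray(cam,uv);return o+d*((z-o[2])/d[:,2])[:,None]
def proj(cam,P):
    m=camera_model(cam);K=np.array(m["intrinsics"]);T=np.array(m["pose"])
    c=(np.atleast_2d(P)-T[:3,3])@T[:3,:3]
    return np.c_[K[0,2]+K[0,0]*c[:,0]/-c[:,2],K[1,2]+K[1,1]*c[:,1]/c[:,2]]
def save(name,img): cv2.imwrite(f"pics/{name}.png",cv2.cvtColor(img,cv2.COLOR_RGB2BGR))
E
python3 - <<'E'
from h import *
ims=[capture(c) for c in("scene","top")]
save("a",np.vstack(ims)[:, :][:768]); 
cv2.imwrite("pics/a.png",cv2.cvtColor(np.hstack([cv2.resize(i,(400,300)) for i in ims]),cv2.COLOR_RGB2BGR))
save("s0",ims[0]);save("t0",ims[1])
for c in("scene","top"):
    m=camera_model(c);print(c,m.keys(),np.round(m["intrinsics"],1).tolist(),np.round(m["pose"],3).tolist())
    for n in("caddy","mark"):
        for r in spotter.silhouettes(n,c):
            v,u=np.nonzero(r["mask"]);print(c,n,round(r["conf"],2),r["box"],at(c,[[u.mean(),v.mean()]]).round(3).tolist())
print(state())
E
```

```text
pics
scene dict_keys(['intrinsics', 'pose']) [[430.1, 0.0, 256.7], [0.0, 430.1, 197.0], [0.0, 0.0, 1.0]] [[-0.792, -0.331, 0.513, 1.017], [0.611, -0.423, 0.67, 0.557], [-0.004, 0.844, 0.537, 0.489], [0.0, 0.0, 0.0, 1.0]]
scene caddy 0.77 [246.7, 214.8, 380.2, 325.0] [[0.611, 0.17, 0.0]]
scene mark 0.96 [148.9, 156.9, 250.1, 215.9] [[0.623, -0.2, 0.0]]
top dict_keys(['intrinsics', 'pose']) [[448.4, 0.0, 253.7], [0.0, 448.4, 194.5], [0.0, 0.0, 1.0]] [[-0.001, 0.991, -0.137, 0.416], [-1.0, -0.0, 0.004, -0.019], [0.004, 0.137, 0.991, 1.142], [0.0, 0.0, 0.0, 1.0]]
top caddy 0.81 [130.0, 143.1, 199.0, 193.1] [[0.659, 0.211, 0.0]]
top mark 0.77 [271.1, 138.7, 362.0, 218.7] [[0.611, -0.208, 0.0]]
{'time_s': 0.3, 'joint_positions': array([-1.39581607e+00,  2.58855418e-01,  1.53535696e+00,  9.97897171e-06,
        1.34798749e+00, -2.02807147e-01]), 'joint_velocities': array([ 0.00053362, -0.0038037 , -0.00347394, -0.00034289, -0.00013003,
        0.00179427]), 'tau': array([-6.73634950e-04, -4.45489776e+01, -2.90392989e+01, -3.03976130e-04,
        6.70055233e-03, -4.74345495e-05]), 'tool_pos': array([ 0.20288437, -0.51114495,  0.40442866]), 'eef_rot': array([-3.03508395e-04,  9.82212730e-01,  1.87771298e-01,  9.08940452e-06]), 'contact_force': array([-0.2046487 , -0.08084738,  0.22469259]), 'wrist_torque': array([-0.01390919, -0.00964284,  0.02335261]), 'grasp_force': 0.0, 'width': 0.9976191472398965}
```

View pics/t0.png

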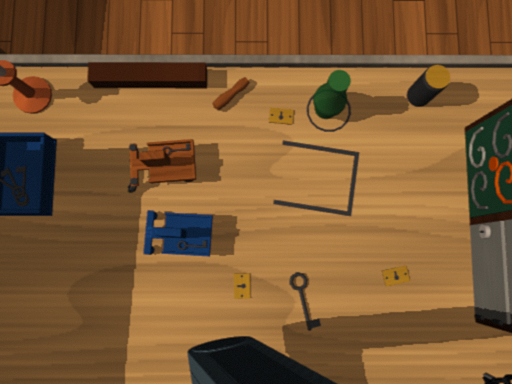

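View pics/s0.png

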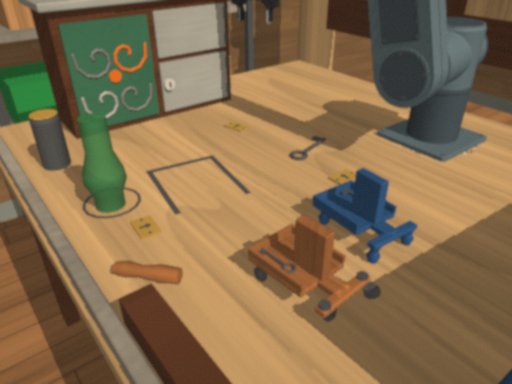

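The top picture shows the oak caddy (dark wheels) at about (165,163) with its nose to the right. The blue footed tray is at (180,234), and the U mark is at (275–358,142–215) with its closed end on the right. The scene view agrees. Next I'll zoom in on the caddy and fit the poses.

```bash
cat >> h.py <<'E'
from scipy.optimize import least_squares
def mark_pose(verbose=True):
    # fit U template (z=0) to mask in rectified ground map: maximise mask coverage via distance transforms
    out=[]
    for c in("top","scene"):
        r=spotter.silhouettes("mark",c)
        if not r: continue
        m=r[0]["mask"];v,u=np.nonzero(m);out.append(at(c,np.c_[u,v])[:,:2])
    segs=[((.006,-.085),(.006,.085)),((.006,.079),(-.19,.079)),((.006,-.079),(-.19,-.079))]
    res=[]
    for P in out+[np.vstack(out)]:
        def f(p):
            cs,sn=np.cos(p[2]),np.sin(p[2]);Q=(P-p[:2])@np.array([[cs,-sn],[sn,cs]])
            d=[]
            for a,b in segs:
                a,b=np.array(a),np.array(b);t=np.clip(((Q-a)@(b-a))/((b-a)@(b-a)),0,1)
                d.append(np.linalg.norm(Q-a-t[:,None]*(b-a),axis=1))
            return np.min(d,0)
        s=least_squares(f,[P[:,0].mean(),P[:,1].min(),-np.pi/2],loss="soft_l1",f_scale=.004)
        res.append(s.x)
        if verbose: print("mark",s.x.round(4),"med",np.median(f(s.x)).round(4),len(P))
    return res
E
python3 - <<'E'
from h import *
res=mark_pose()
t=cv2.imread("pics/t0.png")[120:215,105:225];s=cv2.imread("pics/s0.png")[195:335,230:400]
t=cv2.resize(t,None,fx=5,fy=5,interpolation=cv2.INTER_CUBIC)
t=cv2.resize(t,(506,400));s=cv2.resize(s,(485,400),interpolation=cv2.INTER_CUBIC)
cv2.imwrite("pics/c1.png",cv2.resize(np.hstack([t,s]),(800,323)))
E
```

```text
mark [ 0.6043 -0.2733 -1.7284] med 0.0029 966
mark [ 0.6037 -0.277  -1.7334] med 0.0029 627
mark [ 0.6041 -0.2746 -1.7302] med 0.003 1593
```

View pics/c1.png

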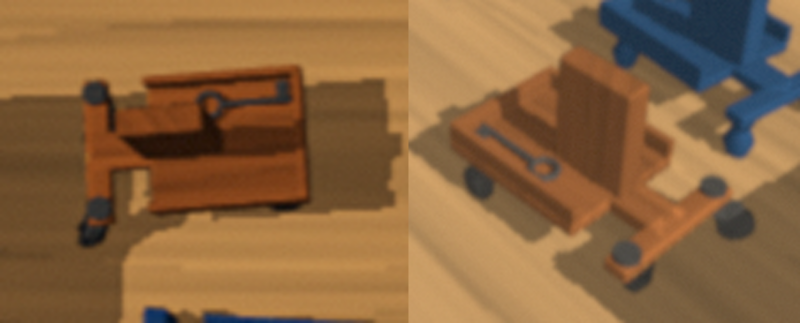

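The crop shows dark knobs over the castor pivots. In the top view they're at about (133,147) and (134,181). The right castor's wheel sticks out to the lower left of its knob, and the left wheel is hidden under the bar. I'll zoom in further to pick the board corners.

```bash
python3 - <<'E'
from h import *
t=cv2.imread("pics/t0.png")[135:200,123:203];s=cv2.imread("pics/s0.png")[208:328,245:385]
t=cv2.resize(t,None,fx=5,fy=5,interpolation=cv2.INTER_CUBIC)   # 400x325
s=cv2.resize(s,None,fx=5,fy=5,interpolation=cv2.INTER_CUBIC)  #700x600
c=np.zeros((600,800,3),np.uint8)
t=cv2.resize(t,None,fx=.9,fy=.9) #4.5 ->360x292
s=cv2.resize(s,None,fx=.62,fy=.62) #3.1 ->434x372
c[:t.shape[0],:t.shape[1]]=t;c[:s.shape[0],365:365+s.shape[1]]=s
cv2.imwrite("pics/c2.png",c[:380])
E
```

```text
(no output)
```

View pics/c2.png

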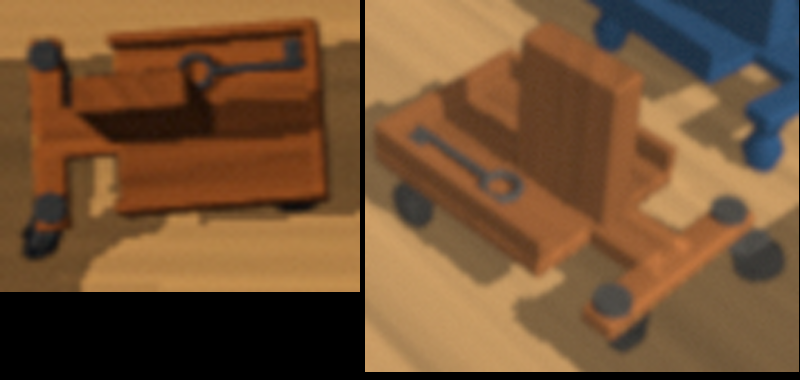

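```bash
cat > fit0.py <<'E'
from h import *
T=lambda x,y:(123+x/4.5-.4,135+y/4.5-.4)
S=lambda x,y:(245+(x-365)/3.1-.4,208+y/3.1-.4)
pts={"bFL":((182,72),(522,42)),"bFR":((190,105),(543,24)),"bRR":((82,110),(640,72)),"bRL":((78,78),(615,90)),
"kL":((45,55),(612,300)),"kR":((48,210),(729,210)),"tFL":((318,22),(375,128)),"tRL":((110,38),(588,230))}
X={}
for k,(a,b) in pts.items():
    o1,d1=ray("top",T(*a));o2,d2=ray("scene",S(*b));d1=d1[0]/np.linalg.norm(d1);d2=d2[0]/np.linalg.norm(d2)
    A=np.c_[d1,-d2];st=np.linalg.lstsq(A,o2-o1,rcond=None)[0]
    p,q=o1+st[0]*d1,o2+st[1]*d2;X[k]=(p+q)/2;print(k,X[k].round(4),"gap",np.linalg.norm(p-q).round(4))
mod={"bFL":(.03,.01,.125),"bFR":(.03,-.01,.125),"bRR":(-.03,-.01,.125),"bRL":(-.03,.01,.125),"kL":(-.063,.043,None),"kR":(-.063,-.043,None)}
def f(p):
    r=[]
    for k,m in mod.items():
        z=m[2] if m[2] else p[3]
        c,s=np.cos(p[2]),np.sin(p[2]);P=[p[0]+c*m[0]-s*m[1],p[1]+s*m[0]+c*m[1],z]
        r+=list(proj("top",P)[0]-T(*pts[k][0]))+list(proj("scene",P)[0]-S(*pts[k][1]))
    return np.array(r)
s=least_squares(f,[.67,.2,-1.6,.05],loss="soft_l1",x_scale=[.1,.1,1,.1]);print(s.x.round(4),s.cost);print(f(s.x).reshape(-1,4).round(1))
E
python3 fit0.py
```

```text
bFL [0.6609 0.1864 0.1219] gap 0.0023
bFR [0.6434 0.1818 0.1222] gap 0.0021
bRR [0.6388 0.2381 0.1249] gap 0.0018
bRL [0.6562 0.2404 0.1243] gap 0.0006
kL [0.688  0.2791 0.0456] gap 0.0003
kR [0.6013 0.2734 0.0456] gap 0.0021
tFL [0.705  0.1264 0.0535] gap 0.0004
tRL [0.6863 0.2464 0.0637] gap 0.0202
[ 0.6501  0.2123 -1.486   0.0451] 9.719355557793705
[[ 1.5 -1.3 -1.4 -2.2]
 [ 0.2 -0.3  1.1 -1.7]
 [-1.8  0.8  1.7  0.7]
 [-1.3 -0.5  0.5  0.9]
 [ 0.2  0.2 -0.2 -0.1]
 [ 1.2 -0.5 -0.6 -0.2]]
```

```bash
cat >> h.py <<'E'
from scipy.spatial.transform import Rotation as R
def tool():
    s=state();q=s["eef_rot"];M=R.from_quat([q[1],q[2],q[3],q[0]]).as_matrix()
    return np.array(s["tool_pos"]),M,np.arctan2(M[1,0],M[0,0])
def units(x,y,z,psi,base=None):
    p,M,a=base or tool()
    d=M.T@(np.array([x,y,z])-p)/.3
    t=-np.degrees((psi-a+np.pi)%(2*np.pi)-np.pi)/45
    return d.round(3).tolist(),round(t,3)
E
python3 - <<'E'
from h import *
print(units(.650,.212,.36,1.652), [v/3 for v in units(.650,.212,.36,1.652)[0]])
p,M,a=tool();print(p,a)
w=at("scene",[[260.2,273.5]],.013)[0];c,s=np.cos(-1.49),np.sin(-1.49);d=w[:2]-[.650,.212];print("front wheel",d@[c,s],d@[-s,c])
print("blue board",at("top",[[182,235]],.12))
print(units(.45,-.2,.38,.9))
E
```

```text
([2.275, -1.691, 0.149], np.float64(-1.622)) [0.7583333333333333, -0.5636666666666666, 0.049666666666666665]
[ 0.20289927 -0.5111887   0.40458279] 0.3778444689644358
front wheel 0.06734214041797239 0.04214268826891879
blue board [[0.46438909 0.13929432 0.12      ]]
([1.148, -0.66, 0.082], np.float64(-0.665))
```

Call:
{"name": "jog_arm", "arguments": {
  "targets": [
    [1,[0.76,-0.56,0.05],-0.55],
    [1,[0.76,-0.56,0.05],-0.55],
    [1,[0.76,-0.56,0.05],-0.55],
    [1,[0.76,-0.56,0.05],-0.55],
    [1,[0.76,-0.56,0.05],-0.55],
    [1,[0.76,-0.56,0.05],-0.55]
  ]
}}

```text
time_s: 1.15
tool_pos: [0.3536, -0.2689, 0.3898]
eef_rot: [-0.0, 0.918, 0.396, 0.0]
contact_force: [-0.4, -0.6, 0.3]
width: 1.002
grasp_force: 0.0
```

```bash
python3 -c "
from h import *
print(units(.650,.212,.36,1.652),tool()[0],tool()[2],state()['time_s'])"
```

```text
([1.844, -0.383, 0.1], np.float64(-1.067)) [ 0.35363432 -0.26893164  0.38983824] 0.8138057389694084 1.15
```

Call:
{"name": "jog_arm", "arguments": {
  "targets": [
    [1,[0.92,-0.19,0.05],-0.55],
    [1,[0.92,-0.19,0.05],-0.55],
    [1,[0.92,-0.19,0.05],-0.55],
    [1,[0.92,-0.19,0.05],-0.55],
    [1,[0.92,-0.19,0.05],-0.55],
    [1,[0.92,-0.19,0.05],-0.55],
    [1,[0.92,-0.19,0.05],-0.55]
  ]
}}

```text
time_s: 2.02
tool_pos: [0.5019, -0.033, 0.3746]
eef_rot: [0.0, 0.814, 0.582, -0.0]
contact_force: [0.4, 0.2, 0.3]
width: 1.002
grasp_force: 0.0
```

```bash
python3 -c "
from h import *
print(units(.650,.212,.36,1.652),tool()[0],tool()[2],state()['time_s'])"
```

```text
([0.932, 0.203, 0.048], np.float64(-0.523)) [ 0.5018554  -0.03296094  0.37460541] 1.2412024647125435 2.025
```

Call:
{"name": "jog_arm", "arguments": {
  "targets": [
    [1,[0.932,0.203,0.04],-0.523],
    [1,[0.932,0.203,0.04],-0.523],
    [1,[0.932,0.203,0.04],-0.523],
    [1,[0.932,0.203,0.04],-0.523],
    [1,[0.932,0.203,0.04],-0.523],
    [1,[0.932,0.203,0.04],-0.523],
    [1,[0.932,0.203,0.04],-0.523]
  ]
}}

```text
time_s: 2.9
tool_pos: [0.65, 0.2111, 0.3625]
eef_rot: [0.0, 0.678, 0.735, -0.001]
contact_force: [0.1, 0.0, -0.2]
width: 0.998
grasp_force: 0.0
```

```bash
python3 - <<'E'
from h import *
print(units(.650,.212,.252,1.652),tool()[0],tool()[2],state()['time_s'])
i=capture("scene");save("s1",i);cv2.imwrite("pics/s1c.png",cv2.resize(cv2.cvtColor(i[120:330,200:420],cv2.COLOR_RGB2BGR),None,fx=2.5,fy=2.5))
E
```

```text
([0.003, 0.001, 0.368], np.float64(-0.001)) [0.64998582 0.21111709 0.3625157 ] 1.650829017358552 2.9
```

View pics/s1c.png

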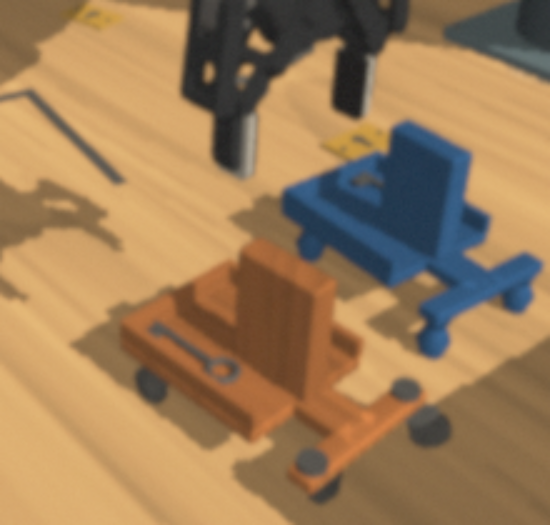

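The scene crop shows the open fingers at about (235,150) and (355,90), above and straddling the oak board at (285,320). They're clear of the blue tray, so I'll descend and grip.

Call:
{"name": "jog_arm", "arguments": {
  "targets": [
    [1,[0.003,0,0.1],0],
    [1,[0.003,0,0.2],0],
    [1,[0.003,0,0.3],0],
    [1,[0.003,0,0.368],0],
    [1,[0.003,0,0.368],0],
    [0.4,[0.003,0,0.368],0],
    [0.3,[0.003,0,0.368],0],
    [0,[0.003,0,0.368],0],
    [0,[0.003,0,0.368],0],
    [0,[0.003,0,0.368],0],
    [0,[0.003,0,0.368],0]
  ],
  "force": 30
}}

```text
time_s: 4.32
tool_pos: [0.6499, 0.2141, 0.2531]
eef_rot: [0.0, 0.678, 0.735, 0.0]
contact_force: [-1.5, 0.3, 5.9]
width: 0.232
grasp_force: 34.9
```

```bash
cat > path.py <<'E'
from h import *
def nose_path(x0,y0,th0,k_segs,a=.062,ds=.0005):
    # unicycle at front axle; k_segs list of (length,curvature)
    F=np.array([x0+a*np.cos(th0),y0+a*np.sin(th0)]);th=th0;out=[]
    for L,k in k_segs:
        n=max(1,int(round(L/ds)))
        for _ in range(n):
            th+=k*L/n/2;F=F+L/n*np.array([np.cos(th),np.sin(th)]);th+=k*L/n/2
            out.append((F[0]-a*np.cos(th),F[1]-a*np.sin(th),th))
    return np.array(out)
E
python3 - <<'E'
from h import *
print(tool()[0],tool()[2],tool()[1].round(4).tolist(),{k:np.round(v,3) for k,v in state().items() if k in("width","grasp_force","contact_force","wrist_torque","time_s")})
E
```

```text
[0.64992096 0.21414874 0.25307689] 1.6526069939844124 [[-0.0817, 0.9967, 0.0008], [0.9967, 0.0817, 0.0001], [0.0001, 0.0008, -1.0]] {'time_s': np.float64(4.325), 'contact_force': array([-1.539,  0.259,  5.914]), 'wrist_torque': array([-0.083,  0.335, -0.057]), 'grasp_force': np.float64(34.916), 'width': np.float64(0.232)}
```

Gripped at 19.7 mm opening, aligned with the board. Now 100 mm straight forward, which is along the tool's -x.

Call:
{"name": "jog_arm", "arguments": {
  "targets": [
    [0,[-0.01,0,0],0],
    [0,[-0.03,0,0],0],
    [0,[-0.06,0,0],0],
    [0,[-0.1,0,0],0],
    [0,[-0.14,0,0],0],
    [0,[-0.18,0,0],0],
    [0,[-0.22,0,0],0],
    [0,[-0.26,0,0],0],
    [0,[-0.3,0,0],0],
    [0,[-0.33,0,0],0],
    [0,[-0.34,0,0],0],
    [0,[-0.34,0,0],0]
  ]
}}

```text
time_s: 5.82
tool_pos: [0.6583, 0.1119, 0.2531]
eef_rot: [0.0, 0.678, 0.735, 0.0]
contact_force: [-1.9, -0.7, 6.5]
width: 0.228
grasp_force: 35.1
```

```bash
python3 - <<'E'
from h import *
print(tool()[0],tool()[2],{k:np.round(v,3) for k,v in state().items() if k in("width","grasp_force","contact_force","wrist_torque","time_s")})
t,s=capture("top"),capture("scene");save("t2",t);save("s2",s)
b=proj("top",[.66,.15,.03])[0].astype(int);c=proj("scene",[.66,.15,.03])[0].astype(int);print(b,c)
f=lambda i,p,w,h,k:cv2.resize(cv2.cvtColor(i[p[1]-h:p[1]+h,p[0]-w:p[0]+w],cv2.COLOR_RGB2BGR),None,fx=k,fy=k,interpolation=cv2.INTER_CUBIC)
A=f(t,b,50,50,4);B=f(s,c,75,75,4*2/3)
cv2.imwrite("pics/c3.png",np.hstack([A,B]))
E
```

```text
[0.65826179 0.11194709 0.25307043] 1.6518131037956625 {'time_s': np.float64(5.825), 'contact_force': array([-1.851, -0.652,  6.518]), 'wrist_torque': array([-0.067,  0.368, -0.189]), 'grasp_force': np.float64(35.108), 'width': np.float64(0.228)}
[184 159] [278 256]
```

View pics/c3.png

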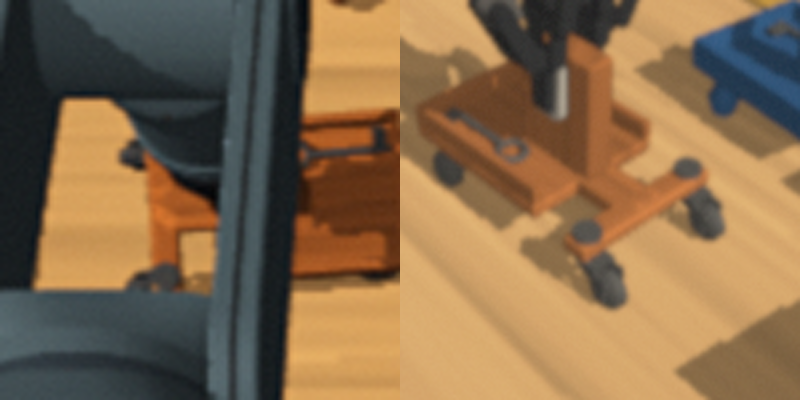

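The picture shows both castors trailing straight: wheels at (607,285) and (706,215), directly tailward of their knobs at (587,233) and (688,167). Next I'll fix the caddy's offset in the grip and plan the rolling path.

```bash
cat > plan.py <<'E'
from path import *
from scipy.optimize import fsolve
import sys
def plan(x0,y0,th0,g,L1,L4,n1=.10):
    # right turn, straight, left turn, straight
    def e(p):
        k1,k2,L2=p
        P=nose_path(x0,y0,th0,[(L1,0),(n1,k1),(L2,0),(.05,k2),(L4,0)])[-1];return P-g
    p=fsolve(e,[-4,3,.06],epsfcn=1e-6);return p,nose_path(x0,y0,th0,[(L1,0),(n1,p[0]),(p[2],0),(.05,p[1]),(L4,0)]),e(p)
E
python3 - <<'E'
from plan import *
O=lambda uv:at("scene",[uv],.0456)[0]
kL,kR=O((273.1,268.4)),O((311.0,243.6));print(kL,kR,np.hypot(*(kL-kR)[:2]))
th=tool()[2]-np.pi;m=(kL+kR)[:2]/2;o=m+.063*np.array([np.cos(th),np.sin(th)])
print("origin from knobs",o,"yaw knobs",np.arctan2(*(kL-kR)[1::-1])-np.pi/2,"tool",tool()[0][:2],th)
M=np.array([.6041,-.2746,-1.7302]);g=np.array([M[0]-.09*np.cos(M[2]),M[1]-.09*np.sin(M[2]),M[2]]);print("goal",g)
for L1,n1,L4 in((.0,.1,.06),(0,.08,.06),(.0,.08,.05)):
    p,P,e=plan(.658,.112,th,g,L1,L4,n1);print(p,e.round(4),P[:,2].min(),len(P))
E
```

```text
[0.69687256 0.1794218  0.0456    ] [0.60967498 0.17120416 0.0456    ] 0.08758394012230332
origin from knobs [0.65839538 0.11252151] yaw knobs -1.4768322107026075 tool [0.65820967 0.11220996] -1.4894111777887669
goal [ 0.61838565 -0.18574101 -1.7302    ]
[-3.51582645  2.21587645  0.0934424 ] [-0.  0. -0.] -1.8409938225910731 608
[-4.15000487  1.82423134  0.11317218] [-0.  0. -0.] -1.8214115670745339 607
[-4.08936789  1.72721218  0.12315761] [ 0. -0.  0.] -1.816560608773457 607
```

```bash
cat > mark2.py <<'E'
from h import *
from scipy.optimize import minimize
def strip(p,Lt=.19,n=140):
    c,s=np.cos(p[2]),np.sin(p[2]);Rm=np.array([[c,-s],[s,c]])
    l=np.linspace
    def grid(x0,x1,y0,y1):
        X,Y=np.meshgrid(l(x0,x1,max(3,int((x1-x0)/.002))),l(y0,y1,max(3,int((y1-y0)/.002))));return np.c_[X.ravel(),Y.ravel()]
    ins=np.vstack([grid(.001,.011,-.084,.084),grid(-.185,-.002,.074,.084),grid(-.185,-.002,-.084,-.074)])
    out=np.vstack([grid(.016,.022,-.084,.084),grid(-.012,-.004,-.066,.066),grid(-.185,-.014,.089,.095),grid(-.185,-.014,-.095,-.089),grid(-.185,-.014,.062,.068),grid(-.185,-.014,-.068,-.062)])
    f=lambda A:np.c_[A@Rm.T+p[:2],np.zeros(len(A))]
    return f(ins),f(out)
def fit(cam,img,p0):
    g=cv2.GaussianBlur(cv2.cvtColor(img,cv2.COLOR_BGR2GRAY).astype(np.float32),(0,0),.7)
    def samp(P):
        uv=proj(cam,P).astype(np.float32);return cv2.remap(g,uv[None,:,0],uv[None,:,1],cv2.INTER_LINEAR)[0]
    def cost(q):
        p=p0+np.array([q[0]*.001,q[1]*.001,q[2]*.01]);a,b=strip(p);return samp(a).mean()-samp(b).mean()
    r=minimize(cost,[0,0,0],method="Nelder-Mead",options=dict(initial_simplex=[[0,0,0],[4,0,0],[0,4,0],[0,0,2]],xatol=.01,fatol=.001))
    return p0+r.x*[.001,.001,.01],r.fun
E
python3 - <<'E'
from mark2 import *
p0=np.array([.6041,-.2746,-1.7302])
for c,f in(("top","t0"),("scene","s0"),("scene","s2")):
    print(c,f,fit(c,cv2.imread(f"pics/{f}.png"),p0))
E
```

```text
top t0 (array([ 0.60450008, -0.2737292 , -1.72653107]), np.float64(-72.9527587890625))
scene s0 (array([ 0.60307972, -0.2792014 , -1.72556931]), np.float64(-55.2181396484375))
scene s2 (array([ 0.60307777, -0.27946148, -1.73157744]), np.float64(-43.548797607421875))
```

```bash
python3 - <<'E'
from plan import *
M=np.array([.6038,-.2765,-1.728]);g=np.array([M[0]-.09*np.cos(M[2]),M[1]-.09*np.sin(M[2]),M[2]]);print("goal",g)
b=tool();th=b[2]-np.pi
p,P,e=plan(b[0][0],b[0][1],th,g,0,.07,.1);print(p,e.round(4),P[:,2].min(),len(P))
n=len(P)-50 # stop 25 mm short
w=np.r_[.35,.7,np.ones(15),.7,.35];s=np.cumsum(w)/w.sum()
for i in (s*(n-1)).astype(int):
    d,t=units(P[i,0],P[i,1],b[0][2],P[i,2]+np.pi,b);print([0,[d[0],d[1],0],t],end=", ")
E
```

```text
goal [ 0.61789013 -0.1876098  -1.728     ]
[-3.59718434  2.42259224  0.08565078] [ 0. -0.  0.] -1.8491296121811867 612
[0, [-0.018, 0.004, 0], np.float64(0.025)], [0, [-0.057, 0.011, 0], np.float64(0.078)], [0, [-0.113, 0.018, 0], np.float64(0.153)], [0, [-0.169, 0.022, 0], np.float64(0.229)], [0, [-0.224, 0.023, 0], np.float64(0.302)], [0, [-0.28, 0.02, 0], np.float64(0.378)], [0, [-0.336, 0.014, 0], np.float64(0.453)], [0, [-0.388, -0.005, 0], np.float64(0.458)], [0, [-0.439, -0.024, 0], np.float64(0.458)], [0, [-0.489, -0.043, 0], np.float64(0.458)], [0, [-0.541, -0.062, 0], np.float64(0.458)], [0, [-0.593, -0.082, 0], np.float64(0.458)], [0, [-0.642, -0.106, 0], np.float64(0.421)], [0, [-0.692, -0.131, 0], np.float64(0.37)], [0, [-0.741, -0.153, 0], np.float64(0.321)], [0, [-0.794, -0.169, 0], np.float64(0.304)], [0, [-0.848, -0.182, 0], np.float64(0.304)], [0, [-0.885, -0.191, 0], np.float64(0.304)], [0, [-0.904, -0.196, 0], np.float64(0.304)],
```

Call:
{"name": "jog_arm", "arguments": {
  "targets": [
    [0,[-0.018,0.004,0],0.025],
    [0,[-0.057,0.011,0],0.078],
    [0,[-0.113,0.018,0],0.153],
    [0,[-0.169,0.022,0],0.229],
    [0,[-0.224,0.023,0],0.302],
    [0,[-0.28,0.02,0],0.378],
    [0,[-0.336,0.013,0],0.45],
    [0,[-0.388,-0.005,0],0.458],
    [0,[-0.439,-0.024,0],0.458],
    [0,[-0.489,-0.043,0],0.458],
    [0,[-0.541,-0.062,0],0.458],
    [0,[-0.593,-0.082,0],0.458],
    [0,[-0.642,-0.106,0],0.421],
    [0,[-0.692,-0.131,0],0.37],
    [0,[-0.741,-0.153,0],0.321],
    [0,[-0.794,-0.169,0],0.304],
    [0,[-0.848,-0.182,0],0.304],
    [0,[-0.885,-0.191,0],0.304],
    [0,[-0.904,-0.196,0],0.304],
    [0,[-0.904,-0.196,0],0.304]
  ]
}}

```text
time_s: 8.43
tool_pos: [0.6217, -0.1641, 0.253]
eef_rot: [0.001, 0.761, 0.649, 0.0]
contact_force: [-0.3, 0.2, 7.1]
width: 0.233
grasp_force: 35.1
```

```bash
python3 - <<'E'
from h import *
print(tool()[0],tool()[2]-np.pi,{k:np.round(v,3) for k,v in state().items() if k in("width","grasp_force","contact_force","wrist_torque","time_s")})
t,s=capture("top"),capture("scene");save("t3",t);save("s3",s)
p=tool()[0]
b=proj("top",[p[0],p[1]-.01,.03])[0].astype(int);c=proj("scene",[p[0],p[1]-.01,.03])[0].astype(int);print(b,c)
f=lambda i,p,w,h,k:cv2.resize(cv2.cvtColor(i[p[1]-h:p[1]+h,p[0]-w:p[0]+w],cv2.COLOR_RGB2BGR),None,fx=k,fy=k,interpolation=cv2.INTER_CUBIC)
A=f(t,b,60,60,400/120);B=f(s,c,70,70,400/140)
cv2.imwrite("pics/c4.png",np.hstack([A,B]))
E
```

```text
[ 0.62165179 -0.16409796  0.2530031 ] -1.7299376117845744 {'time_s': np.float64(8.425), 'contact_force': array([-0.276,  0.176,  7.091]), 'wrist_torque': array([-0.009,  0.087,  0.07 ]), 'grasp_force': np.float64(35.083), 'width': np.float64(0.233)}
[313 174] [196 173]
```

View pics/c4.png

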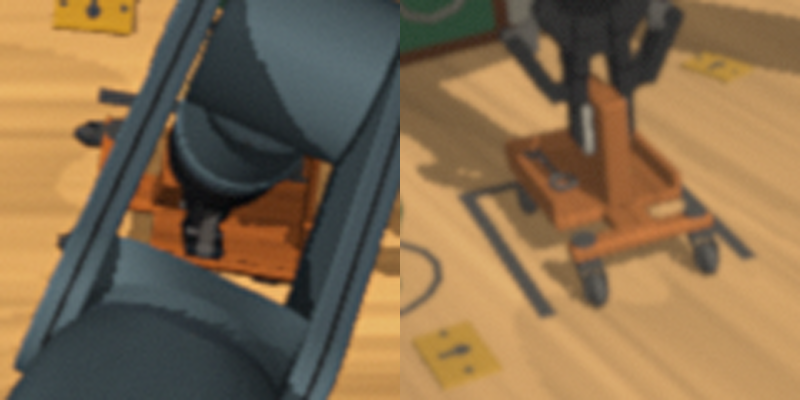

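The caddy is between the legs with castors trailing. In the scene crop the knobs are at (583,245) and (703,221), and the mark's corner is at (470,195). I'll work out what remains, relative to the mark, in the scene camera.

```bash
python3 - <<'E'
from h import *
k=400/140
O=lambda x,y:at("scene",[(126+(x-400)/k-.3,103+y/k-.3)],.0456)[0]
kL,kR=O(583,243),O(703,220);print(kL,kR,np.hypot(*(kL-kR)[:2]))
th=tool()[2]-np.pi;m=(kL+kR)[:2]/2;o=m+.063*np.array([np.cos(th),np.sin(th)])
print("knobs origin",o,"yaw",np.arctan2(*(kL-kR)[1::-1])-np.pi/2)
for n,M in(("scene",(.6031,-.2793,-1.7285)),("top",(.6045,-.2737,-1.7265)),("mean",(.6038,-.2765,-1.728))):
    for w,q in(("tool",tool()[0][:2]),("knobs",o)):
        d=q-np.array(M[:2]);c,s=np.cos(M[2]),np.sin(M[2]);print(n,w,"x+.09",d@[c,s]+.09,"lat",d@[-s,c],"dyaw",th-M[2])
# caddy mask lowest-level check: brown nose/side bounds in both views
from mark2 import fit
print(fit("scene",cv2.imread("pics/s3.png"),np.array([.6035,-.278,-1.728])))
E
```

```text
[ 0.67685306 -0.1055636   0.0456    ] [ 0.59279585 -0.08020421  0.0456    ] 0.08779927685686963
knobs origin [ 0.62486364 -0.15509148] yaw -1.863804666433698
scene tool x+.09 -0.027011885343478717 lat 0.00023648686065549235 dyaw -0.0010707476047879805
scene knobs x+.09 -0.036085155979881045 lat 0.0019865148120582453 dyaw -0.0010707476047879805
top tool x+.09 -0.02126181807183497 lat -4.4132041676761546e-05 dyaw -0.0030707476047879823
top knobs x+.09 -0.03033157050813265 lat 0.0017240389388463728 dyaw -0.0030707476047879823
mean tool x+.09 -0.02413668958892172 lat 4.1984057388696344e-05 dyaw -0.0015707476047879254
mean knobs x+.09 -0.033209084077226 lat 0.0017965484251671361 dyaw -0.0015707476047879254
(array([ 0.60357453, -0.28040289, -1.72310353]), np.float64(-35.837486267089844))
```

```bash
python3 - <<'E'
from h import *
i=cv2.imread("pics/s3.png");k=5
x0,y0=140,100;c=cv2.resize(i[y0:y0+118,x0:x0+130],None,fx=k,fy=k,interpolation=cv2.INTER_CUBIC)
def W(pose,pts):
    P=np.atleast_2d(pts).astype(float);cs,sn=np.cos(pose[2]),np.sin(pose[2]);Q=P.copy();Q[:,0]=pose[0]+cs*P[:,0]-sn*P[:,1];Q[:,1]=pose[1]+sn*P[:,0]+cs*P[:,1];return Q
def px(Q): return [tuple(int(v) for v in (u+.5-[x0,y0])*k) for u in proj("scene",Q)]
t=tool();C=(t[0][0],t[0][1],t[2]-np.pi)
for q in px(W(C,[(-.063,.043,.0456),(-.063,-.043,.0456)])): cv2.circle(c,q,4,(0,255,0),1)
tb=px(W(C,[(.03,.01,.125),(-.03,.01,.125),(-.03,-.01,.125),(-.03,.01,.056),(-.03,-.01,.056)]))
for q in tb: cv2.circle(c,q,3,(255,255,0),1)
for q in px(W(C,[(.09,.055,.0535),(.09,-.055,.0535)])): cv2.circle(c,q,4,(0,255,255),1)
for M,col in(((.6031,-.2793,-1.7285),(255,0,255)),((.6045,-.2737,-1.7265),(255,0,0))):
    cv2.polylines(c,[np.array(px(W(M,[(-.19,.073,0),(0,.073,0),(0,-.073,0),(-.19,-.073,0)])))],False,col,1)
cv2.imwrite("pics/c5.png",c)
E
```

```text
(no output)
```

View pics/c5.png

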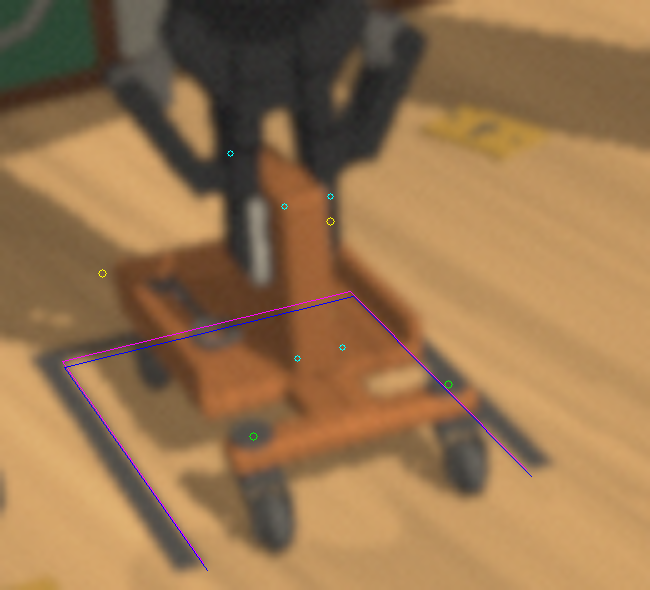

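```bash
cat > rel.py <<'E'
from fit0 import *
t0=np.array([.64992,.21415,1.6526]);t=tool();
def fc(cam):
    j=0 if cam=="top" else 1;Q=T if j==0 else S
    def f(p):
        c,s=np.cos(-1.489),np.sin(-1.489);r=[]
        for k,m in mod.items():
            z=m[2] or .0456
            r+=list(proj(cam,[p[0]+c*m[0]-s*m[1],p[1]+s*m[0]+c*m[1],z])[0]-Q(*pts[k][j]))
        return np.array(r)
    return least_squares(f,[.65,.21],x_scale=.1).x
for cam,M in(("top",(.6045,-.2737,-1.7265)),("scene",(.6031,-.2793,-1.7285))):
    o=fc(cam);c,s=np.cos(-t0[2]),np.sin(-t0[2]);d=np.array([[c,-s],[s,c]])@(o-t0[:2])
    c,s=np.cos(t[2]),np.sin(t[2]);now=t[0][:2]+np.array([[c,-s],[s,c]])@d
    c,s=np.cos(M[2]),np.sin(M[2]);e=now-np.array(M[:2]);print(cam,"init",o.round(4),"now",now.round(4),"x+.09",e@[c,s]+.09,"lat",e@[-s,c])
E
python3 rel.py | tail -2
```

```text
top init [0.6493 0.2122] now [ 0.6207 -0.1655] x+.09 -0.019359323220766195 lat -0.0007994271750619703
scene init [0.651  0.2128] now [ 0.6224 -0.1653] x+.09 -0.02561683069678758 lat 0.001154824650717378
```

Call:
{"name": "jog_arm", "arguments": {
  "targets": [
    [0,[-0.008,0,0],0],
    [0,[-0.024,0,0],0],
    [0,[-0.044,0,0],0],
    [0,[-0.06,0,0],0],
    [0,[-0.068,0,0],0],
    [0,[-0.068,0,0],0],
    [0,[-0.068,0,0],0],
    [0.6,[-0.068,0,0],0],
    [0.8,[-0.068,0,0],0],
    [0.8,[-0.068,0,0],0],
    [0.8,[-0.068,0,-0.1],0],
    [0.8,[-0.068,0,-0.25],0],
    [0.8,[-0.068,0,-0.4],0],
    [0.8,[-0.068,0,-0.5],0],
    [0.8,[0.1,-0.5,-0.6],0],
    [0.8,[0.1,-0.8,-0.6],0],
    [0.8,[0.1,-0.98,-0.6],0],
    [0.8,[0.1,-0.98,-0.6],0],
    [0.8,[0.1,-0.98,-0.6],0]
  ]
}}

```text
time_s: 10.9
tool_pos: [0.3338, -0.0861, 0.4322]
eef_rot: [-0.0, 0.76, 0.65, -0.0]
contact_force: [-0.5, -0.2, 1.5]
width: 0.796
grasp_force: 0.0
```

```bash
python3 - <<'E'
from h import *
t,s=capture("top"),capture("scene");save("t5",t);save("s5",s);print(tool()[0])
b=proj("top",[.62,-.18,.03])[0].astype(int);c=proj("scene",[.62,-.18,.03])[0].astype(int);print(b,c)
f=lambda i,p,w,h,k:cv2.resize(cv2.cvtColor(i[p[1]-h:p[1]+h,p[0]-w:p[0]+w],cv2.COLOR_RGB2BGR),None,fx=k,fy=k,interpolation=cv2.INTER_CUBIC)
cv2.imwrite("pics/c6.png",np.hstack([f(t,b,50,55,4),f(s,c,50,55,4)]))
E
```

```text
[ 0.33220665 -0.08511993  0.43240602]
[315 174] [195 171]
```

View pics/c6.png

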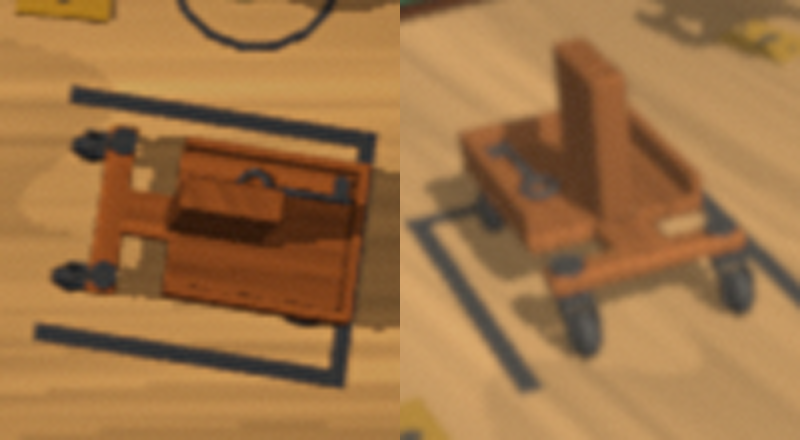

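```bash
cat > cast.py <<'E'
from h import *
import sys
def run(tf,sf,C):
    for cam,fn in(("top",tf),("scene",sf)):
        i=cv2.imread(f"pics/{fn}.png").astype(int);h=i.max(2)
        dark=(h<95)&((i.max(2)-i.min(2))<40)
        for side in(1,-1):
            c,s=np.cos(C[2]),np.sin(C[2]);R2=np.array([[c,-s],[s,c]])
            piv=R2@[-.063,.043*side]+C[:2]
            v,u=np.nonzero(dark)
            best={}
            for z in(.013,.0456):
                G=(at(cam,np.c_[u,v],z)[:,:2]-piv)@R2
                k=np.hypot(*G.T)<.014 if z>.03 else (G[:,0]<-.014)&(G[:,0]>-.045)&(abs(G[:,1])<.03)
                if k.sum():
                    m=G[k].mean(0);best[z]=(k.sum(),(m*1000).round(1).tolist())
                    if z<.03:
                        D=G[k]-m;w,V=np.linalg.eigh(D.T@D);a=V[:,1]*-np.sign(V[0,1]);best['axis']=round(float(np.arctan2(-a[1],-a[0])),2)
            print(cam,"L" if side>0 else "R",best)
E
python3 - <<'E'
from cast import *
run("t5","s5",np.array([.6185,-.1842,-1.730]))
k=4
for n,uv,z in(("kL",(123,138),.0456),("kR",(103,273),.0456),("tFL",(372,167),.0535),("tFR",(352,318),.0535),("mkFL in",(360,150),0),("mkFR in",(334,368),0)):
    print(n,at("top",[(265+uv[0]/k-.4,119+uv[1]/k-.4)],z)[0].round(4))
from mark2 import fit
M,_=fit("top",cv2.imread("pics/t5.png"),np.array([.6045,-.2737,-1.7265]));print(M,_)
E
```

```text
top L {0.013: (np.int64(41), [-21.2, 6.2]), 'axis': -1.43, 0.0456: (np.int64(43), [-1.9, -1.3])}
top R {0.013: (np.int64(33), [-20.9, 0.3]), 'axis': 0.67, 0.0456: (np.int64(42), [-2.6, -1.1])}
scene L {0.013: (np.int64(32), [-23.0, 3.3]), 'axis': -0.28, 0.0456: (np.int64(24), [2.5, 0.2])}
scene R {0.013: (np.int64(47), [-25.4, -9.1]), 'axis': 1.36, 0.0456: (np.int64(20), [2.6, 0.2])}
kL [ 0.672  -0.1283  0.0456]
kR [ 0.5866 -0.1147  0.0456]
tFL [ 0.6518 -0.2816  0.0535]
tFR [ 0.5574 -0.2663  0.0535]
mkFL in [ 0.6747 -0.2871  0.    ]
mkFR in [ 0.5321 -0.2659  0.    ]
[ 0.60500777 -0.27344489 -1.72558587] -56.912818908691406
```

```bash
sed -i 's/abs(G\[:,1\])<.03/abs(G[:,1])<.019/' cast.py; python3 - <<'E'
from cast import *
run("t5","s5",np.array([.619,-.184,-1.729]))
# reference: castors after straight 100 mm push
print("ref");run("t2","s2",np.array([.6583,.1122,-1.489]))
i=cv2.imread("pics/t5.png")
c=cv2.resize(i[140:200,272:312],None,fx=10,fy=10,interpolation=cv2.INTER_CUBIC)
j=cv2.imread("pics/s5.png");d=cv2.resize(j[160:220,225:295] if 0 else j[165:213,180:250],None,fx=5.7,fy=5.7,interpolation=cv2.INTER_CUBIC)
C=np.array([.619,-.184,-1.729]);cs,sn=np.cos(C[2]),np.sin(C[2])
for s in(1,-1):
    for r,col in((.018,(0,255,0)),(.031,(0,255,255))):
        p=[C[0]+cs*(-.063-r)-sn*.043*s,C[1]+sn*(-.063-r)+cs*.043*s,.013 if r<.02 else .013]
        u=proj("top",p)[0]+.5-[272,140];cv2.circle(c,tuple(int(v*10) for v in u),4,col,1)
        u=proj("scene",p)[0]+.5-[180,165];cv2.circle(d,tuple(int(v*5.7) for v in u),4,col,1)
o=np.zeros((600,800,3),np.uint8);o[:,:400]=c;o[:d.shape[0],400:400+d.shape[1]]=d[:,:400]
cv2.imwrite("pics/c7.png",o)
E
```

```text
top L {0.013: (np.int64(32), [-20.2, 0.3]), 'axis': 1.24, 0.0456: (np.int64(45), [-2.1, -1.8])}
top R {0.013: (np.int64(32), [-20.9, -0.1]), 'axis': 0.79, 0.0456: (np.int64(42), [-2.4, -1.5])}
scene L {0.013: (np.int64(32), [-22.7, 2.9]), 'axis': -0.28, 0.0456: (np.int64(24), [2.9, -0.2])}
scene R {0.013: (np.int64(28), [-22.6, 3.3]), 'axis': -0.44, 0.0456: (np.int64(20), [2.9, -0.2])}
ref
top L {0.013: (np.int64(34), [-19.6, 2.6]), 'axis': 1.28, 0.0456: (np.int64(87), [0.9, 0.6])}
top R {0.013: (np.int64(103), [-28.3, -7.5]), 'axis': 0.52, 0.0456: (np.int64(54), [-1.4, -2.9])}
scene L {0.013: (np.int64(53), [-20.6, 3.1]), 'axis': -0.58, 0.0456: (np.int64(48), [1.5, 0.7])}
scene R {0.013: (np.int64(49), [-20.5, 2.9]), 'axis': -0.98, 0.0456: (np.int64(32), [0.5, 1.2])}
```

View pics/c7.png

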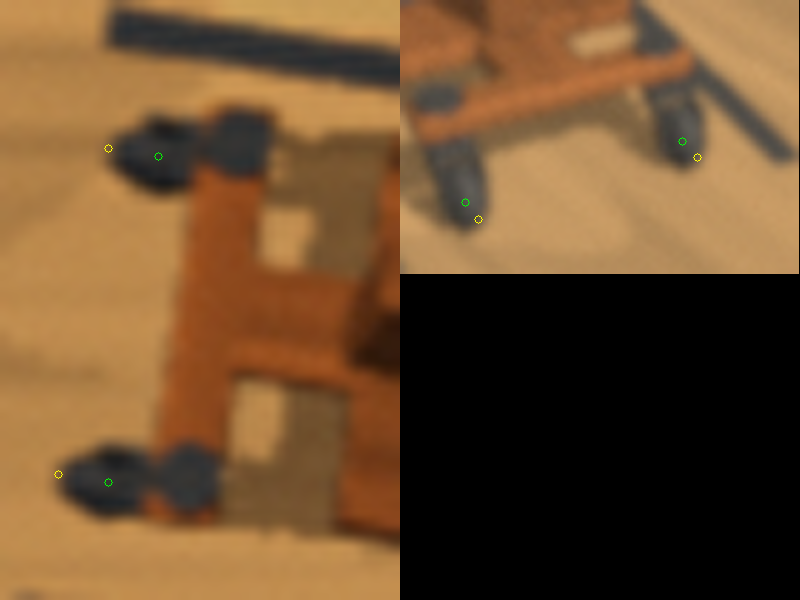

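In this picture the wheel centres, (158,156) and (108,482), match the positions predicted for 0 rad castors. The pose fit puts the caddy within about 1 mm and 0.01 rad of the target in the top view, and the arm is clear. Handing in.

```bash
python3 -c "
from bench import bot
print(bot.close_job())"
```

```text
the job is handed in; nothing more can be done
None
```

The oak caddy is handed in standing in the U mark, about 1 mm off by the overhead camera (the scene camera's mark estimate reads about 6 mm farther ahead), lined up, both castors trailing straight and the arm clear.

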